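# Put the bearing balls away and crack open the spares tin

### The job

Put the loose bearing balls away: tip all four from the scoop through the funnel into the clear tube, then stand the scoop upright on the bench and let go of it. Then take the spares tin's lid by its bar, pull it free of its sticky seal without letting it swing wide, and hold it slightly open, about 5 cm at the front edge, so that I can slip the tube inside. Finish while still holding the lid there by its bar, and leave the other things on the bench where they are.

Things in the scene. Friction and masses are not known exactly. Their poses are not given: they have to be found in the camera images.
- scoop: Loose aluminium scoop, 0.16 kg, level on two runners (14 high, x -25 to +47); origin at bench level under its middle. Open spout to its own -x, closed back wall at +x. Channel 50 wide; wall tops 48 above the bench at the back, 51 in the middle, 60 at the spout. The floor falls 9 degrees from the spout (no lip) to the back: balls stay in until the spout tips down over 9 degrees; 30 to 40 empties it
- scoop_grip (a point): centre of the scoop's wooden grip bar, 86 above the underside, over the centre of mass; scoop's axes. The bar runs along x from -48 to +54, is 18 wide (y) and 16 high, held only by a post at the back (+x), with free space around it; top at 94
- spout (a point): on the scoop: middle of the spout's floor edge, where balls roll off; 65 ahead (-x) of the grip centre and 58 below it
- stand: Wooden foot 100 x 100 x 12, fixed to the bench, carrying one clear tube upright with a steel funnel fixed above it, all on one axis; origin at bench level under the tube. Tube 38 outside, 33 inside, its mouth 105 above the bench
- funnel_mouth (a point): centre of the funnel's mouth, 157 above the bench; mouth 115 across inside, 121 outside; the cone narrows at about 45 degrees to a 30 throat at 106 above the bench. Nothing of the stand is higher than the mouth
- tube_foot (a point): centre of the tube's inner floor, 18 above the bench; z up
- tin: Grey steel spares tin 150 (x) x 170 (y) x 98 tall, screwed to the bench, shut lid top at 106; origin at bench level under its middle; hinge along the top edge of its +x side, front towards its -x
- hinge (a point): middle of the tin lid's hinge axis, on the tin's +x top edge, 98 above the bench, 75 from the tin's middle; the axis is the tin's y
- lid (a joint): Lid's opening angle, rad: 0 shut, grows as the front edge rises, free to 1.5. Front edge 154 from the hinge: 0.33 is a 51 gap. The rubber seal sticks: about 14 to 20 N up at the bar breaks it, peaking in the first 3 mm, gone after 6 mm (0.05 rad), then springs up to 0.09. The lid (0.45 kg) then takes about 4 N to hold; let go, it falls to 0.09 or shut
- bar (a point): steel grab bar on the lid, round, 12 thick, 80 long between two legs, along the tin's y; this point is the middle of the bar, 120 from the hinge (towards -x) and 38 above the hinge axis when shut (136 above the bench); 24 clear between bar and lid; turns with the lid about the hinge
- ball0_center (a point): centre of one of four steel bearing balls, 14 across, 11 g, lying in the back of the scoop
- ball1_center (a point): centre of one of four steel bearing balls, 14 across, 11 g, lying in the back of the scoop
- ball2_center (a point): centre of one of four steel bearing balls, 14 across, 11 g, lying in the back of the scoop
- ball3_center (a point): centre of one of four steel bearing balls, 14 across, 11 g, lying in the back of the scoop
- tape_roll: bystander: paper-coloured tape roll lying flat, 84 across, 25 high; leave alone
- wrench: bystander: steel wrench lying flat; leave alone
- spray_can: bystander: upright spray can, 62 across, 150 tall; leave alone
- screw_jar: bystander: screw-lid glass jar, 70 across, 90 tall; leave alone
- offcut: bystander: wood offcut 50 x 100 x 30; leave alone
- screwdriver: bystander: screwdriver lying flat; leave alone
There are look-alikes about, which are no part of the job. Leave any black or purple look-alike of the scoop alone.

How it is judged:
On the way, in this order (a step that is already met when the one before it is completed fails the run):
1. all four balls are in the tube (horizontal distance between each of ball0_center, ball1_center, ball2_center, ball3_center and tube_foot below 0.013 m and z of ball0_center in the frame of tube_foot between 0 and 0.082 m and z of ball1_center in the frame of tube_foot between 0 and 0.082 m and z of ball2_center in the frame of tube_foot between 0 and 0.082 m and z of ball3_center in the frame of tube_foot between 0 and 0.082 m), for 0.2 s.
2. the scoop stands upright on the bench, released (height (world z) of scoop between -0.004 and 0.004 m and angle between scoop's own z axis and vertical below 0.08 rad and contact force between the fingers and scoop below 0.05 N and linear speed of scoop below 0.02 m/s), for 0.2 s.
3. the lid is free of its seal and held slightly open by its bar (value of joint lid between 0.25 and 0.45 rad and contact force between the fingers and tin above 0.5 N), for 0.3 s.
At the end, for the whole second after the job is handed in: All four balls are inside the tube, below its mouth; the scoop stands upright (within 0.08 rad) on the bench, released; the gripper holds the lid by its bar, still, between 0.25 and 0.45 rad open (about 38 to 68 mm at the front edge), with nothing else touching the tin (all of step 1 and all of step 2 and all of step 3 and velocity of joint lid between -0.08 and 0.08 rad/s and contact force between tin and scoop below 0.1 N and contact force between tin and tape_roll below 0.1 N and contact force between tin and wrench below 0.1 N and contact force between tin and spray_can below 0.1 N and contact force between tin and screw_jar below 0.1 N and contact force between tin and offcut below 0.1 N and contact force between tin and screwdriver below 0.1 N); the arm keeps its last pose, push and grip.
It fails at once if the lid swings wide (more than 0.65 rad, about 95 mm) (value of joint lid above 0.65 rad).
It fails at once if a bystander is moved by more than 30 mm (distance of any of tape_roll, wrench, spray_can, screw_jar, offcut, screwdriver from where it was at the start of the episode above 0.03 m).
It also fails if it takes over 72 s, if anything falls off the work surface, if the arm or the gripper's body presses on something with over 40 N, if the wrist force passes 120 N, or if a joint passes its speed limit or range.

### The arm

A 6-joint arm with a two-finger parallel gripper is mounted at the origin on the work surface. World frame = base frame: x ahead of the robot, y to its left, z up, the work surface at z = 0. Lengths are in m, angles in rad, forces in N, time in s.
With the tool pointing down it reaches from about 0.375 to 0.975 m from the base axis. Payload 3.8 kg.
Tool frame: the origin (TCP) lies midway between the tips of the shut fingers; the grasp point (between the pads) lies 19 mm behind it; z points along the fingers, y is the line along which they close (so a half turn about z gives the same grasp; the last joint's range is limited). The gripper opens to 85 mm and grips with 20 to 120 N. Pads are 22 mm wide; open, the fingers measure 114 mm over their backs; the gripper's body (76 mm by 85 mm) begins 54 mm behind the grasp point. The pads swing forward as they close: fully open they stand 13 mm farther back than shut.
Start: joints at [-1.276, 0.264, 1.604, -0, 1.274, -0.037], TCP at [0.22, -0.638, 0.231] pointing down, gripper open.
Joint ranges: [-2.63, 2.63], [-0.94, 2.18], [0.31, 2.57], [-1.31, 4.45], [0, 2.66], [-2.55, 2.55]. Speed limits (rad/s): [2.57, 2.57, 3.14, 3.14, 3.14, 3.14].

### API

Orientations are given as a rotation vector (axis times angle).
In Python, from workcell import status, read_camera, workorder, masks_of gives the robot as it stands.
- The arm moves only by the tool drive_tool, never from a script. Its argument "rows" is a list of rows, each a list of 7 numbers: the turn, a rotation vector about the tool's x, y, z in degrees, then the shift along the tool's x, y, z in m, then the opening, from 0 (shut) to 1 (fully open). In form: [[ax, ay, az, tx, ty, tz, claw], ...]. A call has 1 to 8 rows; each row shifts and turns the commanded pose from where the row before left it, along the tool's axes as they then stand; what a row does not reach is not made up. A row lasts 1/12 s, in which the tool goes at most 41.7 mm and 7.16 degrees, less where a joint would pass 70% of its speed; a pose out of reach is approached as far as the arm can. A call is refused whole if a number of a shift passes 0.0417 or a number of a turn 7.16, either way. A call with a gripper value outside its range is refused whole. The fingers move at their own pace and stop on an object; "force" is the grip in N (left out, the last holds). Time passes only in rows, so rows that do not move let the fingers close. It gives the time, the measured TCP pose, the force, the opening and the grip force at its end, in the units of the state.
- status.read_state(): the state, without advancing time (a new reading comes with each control period).
- read_camera(name): name is "side" or "top"; returns a dict with "color" (480x640x3 uint8, red, green, blue), "intrinsics" (3x3 intrinsics, pixels), "D" ([k1, k2, p1, p2, k3] as OpenCV has them; the pictures are not rectified), "world_from_camera" (4x4, takes a point from camera to world coordinates). Camera axes: x right, y up, looking along -z (the intrinsics and any distortion apply to the point x, -y, -z); pixel columns grow to the right and rows downward; lengths in m; the calibration is good to about 2 mm. A picture is of the moment at which its call begins. There is no depth.
- workorder.finish_job(): hands the job in; it is judged then, once.
Trained networks look in a picture, given as the dict that the camera call returned (one of the last four; its "shot" number tells which), for a name from the list of things; names that differ only in an ending like _2 or _b are one class to them, and where a whole thing is asked for, a point or a joint stands for the part that bears it (a point fixed in the world has none). Each returns a list of dicts, best first, with "score" (0 to 1); they miss things now and then, are a little off and sometimes report something else, mostly with a low value. They report only what shows in the picture. A call takes as long as a camera call. They do not tell look-alikes from the thing itself.
- masks_of(picture, name): "mask" (480x640 bool, what is visible of it) and "bbox" ([left, top, right, bottom] in pixels, round what is visible of it).
The state is a dict: "time": time; "q": joint angles; "joint_vel": joint speeds; "joint_torque": joint torques, N m; "tool_pos": TCP position; "tcp_rot": TCP orientation; "wrist_force": force on the tool from outside, world axes, zero at the start; "torque": the same for the moment, N m; "width": opening from 0.0 (shut) to 1.0 (fully open); "grip_force": force on a finger pad.
Only numpy, scipy, OpenCV 4.12 (cv2) and the standard library are available. Lean on these libraries where they do the work, as an engineer would, in place of code of your own. Each camera call takes 0.05 s, during which the arm holds its last target. There are 200 camera calls.

## Working session

There is one attempt and no reset: what is moved stays moved. The work goes in short steps, Python scripts to look and compute and a tool call to move; the robot and the scene stay as the last step left them, time stands still between calls to the robot, and variables do not carry over. Pictures are saved under pics/ and viewed, at most 10 in all, crops included, and the job is handed in when it is done.

Besides the shell and the picture viewer there is one more tool, called after ">>>" as name(argument=value, ...), one argument or row to a line, values as JSON. drive_tool: Moves the arm, as the interface text tells. Its arguments: {"type":"object","properties":{"rows":{"type":"array"},"force":{"type":"number"}},"required":["rows"]}

```bash
ls; mkdir -p pics; cat > h.py <<'E'
import numpy as np, cv2
from workcell import status, read_camera, workorder, masks_of
def project(c,P):
    T=np.linalg.inv(c["world_from_camera"]); P=np.atleast_2d(P).astype(float)
    p=P@T[:3,:3].T+T[:3,3]; p=p*[1,-1,-1]
    return cv2.projectPoints(p.reshape(-1,1,3),np.zeros(3),np.zeros(3),np.array(c["intrinsics"],float),np.array(c["D"],float))[0].reshape(-1,2)
def at_z(c,uv,z):
    uv=np.atleast_2d(uv).astype(float)
    n=cv2.undistortPoints(uv.reshape(-1,1,2),np.array(c["intrinsics"],float),np.array(c["D"],float)).reshape(-1,2)
    T=np.array(c["world_from_camera"]); d=np.c_[n[:,0],-n[:,1],-np.ones(len(n))]@T[:3,:3].T
    return T[:3,3]+d*((z-T[2,3])/d[:,2])[:,None]
E
python3 - <<'E'
from h import *
np.set_printoptions(precision=3,suppress=True)
for n in("top","side"):
    c=read_camera(n); cv2.imwrite(f"pics/{n}0.png",c["color"][:,:,::-1]); print(n,np.array(c["world_from_camera"])[:3,3])
    for t in("scoop","stand","tin","lid","ball0_center","spray_can","screw_jar","tape_roll","offcut","wrench","screwdriver"):
        for m in masks_of(c,t):
            if m["score"]>.3:
                v,u=np.nonzero(m["mask"]); ce=[u.mean(),v.mean()]
                print(t,round(m["score"],2),m["bbox"],np.round(ce),at_z(c,ce,0.03)[0])
E
```

```text
pics
top [0.445 0.046 1.028]
scoop 0.87 [162.1, 234.3, 211.4, 292.5] [186. 264.] [0.549 0.293 0.03 ]
scoop 0.68 [91.8, 239.7, 143.8, 299.6] [117. 270.] [0.537 0.441 0.03 ]
stand 0.84 [275.1, 231.8, 339.6, 299.1] [307. 264.] [0.547 0.034 0.03 ]
tin 0.96 [421.0, 204.6, 527.6, 300.2] [476. 254.] [ 0.568 -0.34   0.03 ]
lid 0.88 [443.5, 208.9, 530.8, 292.4] [487. 251.] [ 0.575 -0.364  0.03 ]
ball0_center 0.44 [424.5, 210.2, 528.2, 303.0] [476. 254.] [ 0.567 -0.34   0.03 ]
spray_can 0.93 [217.0, 140.4, 252.3, 188.0] [236. 166.] [0.768 0.191 0.03 ]
spray_can 0.42 [446.8, 210.8, 529.7, 288.4] [487. 251.] [ 0.575 -0.364  0.03 ]
screw_jar 0.94 [349.9, 152.7, 387.4, 189.4] [369. 172.] [ 0.753 -0.106  0.03 ]
screw_jar 0.62 [348.6, 286.9, 393.4, 360.9] [368. 325.] [ 0.418 -0.096  0.03 ]
screw_jar 0.52 [162.0, 235.0, 209.6, 295.0] [186. 264.] [0.549 0.293 0.03 ]
tape_roll 0.96 [248.5, 307.2, 288.3, 351.0] [266. 329.] [0.411 0.12  0.03 ]
tape_roll 0.38 [420.8, 206.9, 527.5, 300.1] [476. 254.] [ 0.568 -0.34   0.03 ]
offcut 0.94 [282.7, 149.1, 329.2, 182.1] [304. 166.] [0.768 0.04  0.03 ]
wrench 0.8 
[... 657 characters left out ...]
.] [0.762 0.151 0.03 ]
screw_jar 0.75 [228.1, 210.5, 257.0, 247.0] [242. 228.] [ 0.75  -0.115  0.03 ]
tape_roll 0.63 [354.9, 289.2, 395.6, 322.2] [374. 305.] [0.41  0.131 0.03 ]
offcut 0.83 [213.0, 259.2, 237.3, 297.5] [227. 274.] [0.765 0.044 0.03 ]
offcut 0.57 [283.3, 338.1, 348.3, 394.6] [313. 367.] [0.548 0.289 0.03 ]
wrench 0.9 [346.7, 232.9, 398.0, 255.1] [373. 242.] [ 0.399 -0.065  0.03 ]
wrench 0.74 [293.9, 222.2, 350.6, 299.3] [321. 258.] [ 0.534 -0.012  0.03 ]
wrench 0.7 [278.8, 136.6, 348.1, 213.2] [312. 175.] [ 0.565 -0.345  0.03 ]
wrench 0.59 [201.1, 281.8, 241.4, 339.7] [222. 310.] [0.762 0.15  0.03 ]
screwdriver 0.62 [180.0, 345.6, 267.3, 401.7] [242. 364.] [0.699 0.285 0.03 ]
```

```bash
python3 - <<'E'
import cv2,numpy as np
a=cv2.imread("pics/top0.png");b=cv2.imread("pics/side0.png")
cv2.imwrite("pics/a1.png",cv2.resize(a,(800,600)))
x=cv2.resize(a[225:310,80:240],(800,425),interpolation=cv2.INTER_CUBIC)
cv2.imwrite("pics/a2.png",x)
cv2.imwrite("pics/a3.png",cv2.resize(b[320:480,270:430],(600,600),interpolation=cv2.INTER_CUBIC))
E
```

```text
(no output)
```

View pics/a1.png

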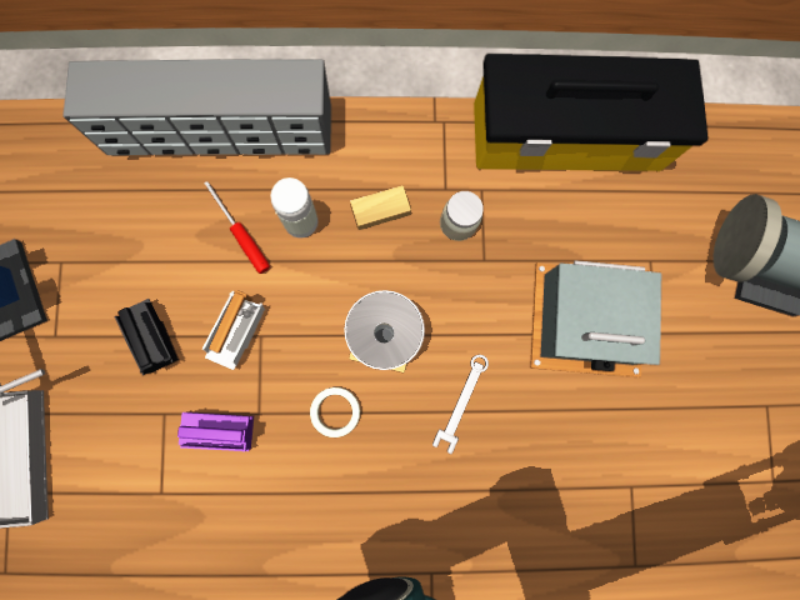

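View pics/a2.png

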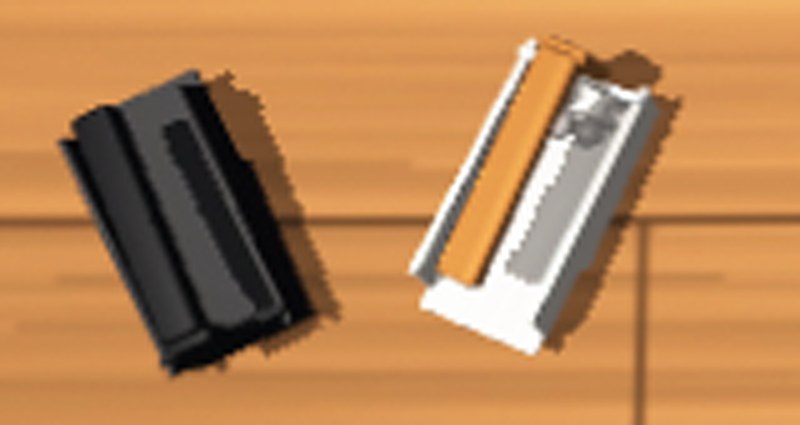

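View pics/a3.png

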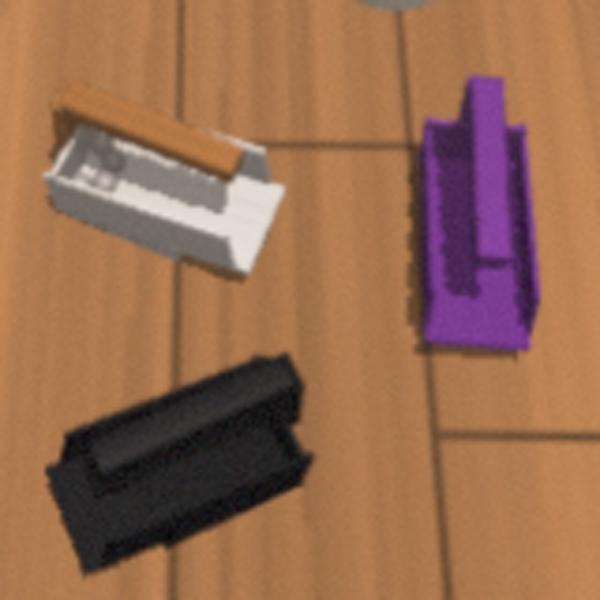

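The aluminium scoop with the wooden bar and balls, at top px (186,264), is the right one. The look-alikes are the black one at (117,270) and the purple one at (172,345). The crops confirm this: the balls are visible, the bar is orange wood, and the spout points towards lower left. The funnel is at about (307,264), and the tin's bar runs (468,269)-(514,273).

```bash
cat > fit.py <<'E'
from h import *
from scipy.optimize import minimize
np.set_printoptions(precision=4,suppress=True)
def hullmask(c,P):
    m=np.zeros((480*4,640*4),np.uint8); h=cv2.convexHull((project(c,P)*4+1.5).astype(np.float32)).astype(np.int32)
    cv2.fillConvexPoly(m,h,1); return m
def box(x0,x1,y0,y1,z0,z1): return np.array([[x,y,z] for x in(x0,x1) for y in(y0,y1) for z in(z0,z1)])
def place(P,p):
    c,s=np.cos(p[2]),np.sin(p[2]); return P@np.array([[c,s,0],[-s,c,0],[0,0,1]])+[p[0],p[1],0]
def fit(P,obs,p0,step=(.01,.01,.1)):
    big=[(c,cv2.resize(m.astype(np.uint8),None,fx=4,fy=4,interpolation=cv2.INTER_NEAREST)) for c,m in obs]
    def cost(p):
        t=0
        for c,b in big:
            h=hullmask(c,place(P,p)); t+=1-(h&b).sum()/max(1,(h|b).sum())
        return t
    S=np.vstack([p0]+[np.array(p0)+np.eye(3)[i]*step[i] for i in range(3)])
    r=minimize(cost,p0,method="Nelder-Mead",options=dict(initial_simplex=S,xatol=1e-4,fatol=1e-5)); return r.x,r.fun
E
cat > m.py <<'E'
from fit import *
T=read_camera("top");S=read_camera("side")
def orange(c,m,k=0):
    hsv=cv2.cvtColor(c["color"],cv2.COLOR_RGB2HSV); mm=cv2.dilate(m.astype(np.uint8),np.ones((5,5)))
    o=((hsv[...,1]>175)&(hsv[...,0]<25)&(hsv[...,2]>90)).astype(np.uint8)&mm
    n,l,st,_=cv2.connectedComponentsWithStats(o); i=1+np.argmax(st[1:,4]); return l==i
box_t=np.zeros((480,640),bool); box_t[232:292,162:212]=1
box_s=np.zeros((480,640),bool); box_s[338:396,281:350]=1
ot=orange(T,box_t);os_=orange(S,box_s); print(ot.sum(),os_.sum())
bar=box(-.048,.054,-.009,.009,.078,.094)
for obs in([(T,ot)],[(S,os_)],[(T,ot),(S,os_)]): print("scoop",*fit(bar,obs,[.548,.28,1.1-3.14159*0-0.0]))
a=np.linspace(0,6.283,60,0)
rim=np.c_[.0605*np.cos(a),.0605*np.sin(a),a*0+.157]
neck=np.c_[.019*np.cos(a),.019*np.sin(a),a*0+.105]
for c,n in((T,"top"),(S,"side")):
    v=[m for m in masks_of(c,"stand")][0]["mask"]; hsv=cv2.cvtColor(c["color"],cv2.COLOR_RGB2HSV)
    g=(cv2.dilate(v.astype(np.uint8),np.ones((5,5)))>0)&(hsv[...,1]<70)
    print("funnel",n,*fit(np.r_[rim,neck],[(c,g)],[.547,.034,0],(.01,.01,.0)))
    cv2.imwrite(f"pics/g_{n}.png",g*255.)
x=T["color"][195:310,415:540]; s=S["color"][125:225,265:365]
cv2.imwrite("pics/tin.png",np.hstack([cv2.resize(x,(500,460),interpolation=cv2.INTER_CUBIC),cv2.resize(s,(300,300),interpolation=cv2.INTER_CUBIC).copy() if 0 else cv2.copyMakeBorder(cv2.resize(s,(300,300),interpolation=cv2.INTER_CUBIC),0,160,0,0,0)])[:,:,::-1])
v=np.vstack([T["color"],S["color"]]).copy()
pickle=__import__("pickle");pickle.dump((T,S),open("ts.pkl","wb"))
E
python3 m.py
```

```text
Traceback (most recent call last):
  File "m.py", line 9, in <module>
    ot=orange(T,box_t);os_=orange(S,box_s); print(ot.sum(),os_.sum())
                           ~~~~~~^^^^^^^^^
  File "m.py", line 6, in orange
    n,l,st,_=cv2.connectedComponentsWithStats(o); i=1+np.argmax(st[1:,4]); return l==i
                                                      ~~~~~~~~~^^^^^^^^^^
ValueError: attempt to get argmax of an empty sequence
```

```bash
sed -i 's/def orange(c,m,k=0):/def orange(c,m,k=175):/; s/hsv\[...,1\]>175/hsv[...,1]>k/; s/orange(S,box_s)/orange(S,box_s,SK)/' m.py
sed -i '/^ot=/i hs=cv2.cvtColor(S["color"],cv2.COLOR_RGB2HSV); print(hs[348,300],hs[354,312],hs[360,325],hs[363,330],"bench",hs[386,376],hs[345,330],hs[340,290],hs[410,300]); SK=(int(hs[354,312,1])+int(hs[345,335,1]))//2; print(SK)' m.py
python3 m.py
```

```text
[ 14 160 174] [ 14 152 180] [ 13 158 184] [ 14 160 187] bench [ 14 139 178] [ 13 138 165] [ 13 132 174] [ 13 137 175]
145
71 435
scoop [0.5584 0.2936 0.0856] 0.9550999487442338
scoop [ 0.5526  0.2863 -0.3874] 0.2968781674437462
scoop [ 0.5539  0.2881 -0.425 ] 1.1664028244741234
funnel top [0.5362 0.0343 0.    ] 0.01983258457166992
funnel side [0.5333 0.0374 0.    ] 0.17838072767912583[ WARN:0@9.676] global loadsave.cpp:1063 imwrite_ Unsupported depth image for selected encoder is fallbacked to CV_8U.
```

View pics/tin.png

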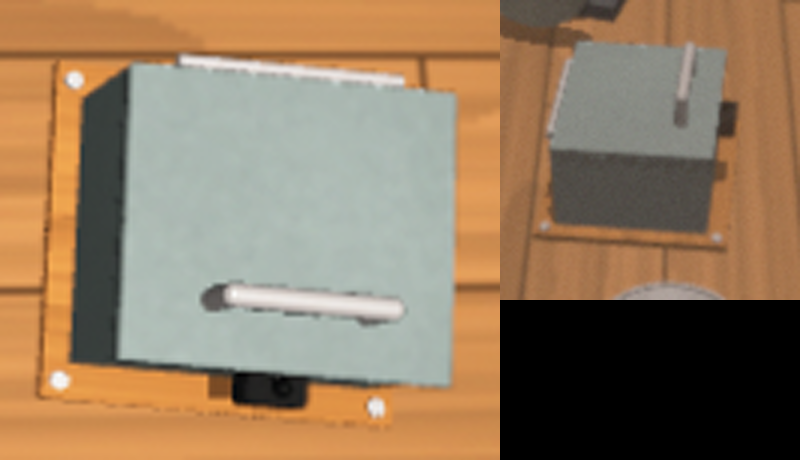

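```bash
cat > m2.py <<'E'
from fit import *
import pickle; T,S=pickle.load(open("ts.pkl","rb"))
q=lambda l:np.array(l,float)/4+[415,195]-.4
L=at_z(T,q([[133,64],[456,94],[452,386],[118,358]]),.106); B=at_z(T,q([[228,294],[406,309]]),.138)
print(L,L.mean(0)); print("len",np.linalg.norm(L[1]-L[0]),np.linalg.norm(L[2]-L[1]))
print("bar",B,B.mean(0),np.linalg.norm(B[1]-B[0]),"yaws",[np.degrees(np.arctan2(*(a-b)[[1,0]])) +90 for a,b in((L[1],L[0]),(L[2],L[3]),(B[1],B[0]))])
hs=cv2.cvtColor(T["color"],cv2.COLOR_RGB2HSV); print([hs[225+y//5,80+x//5] for x,y in((550,70),(510,150),(470,250),(575,60),(360,150),(430,100),(300,30))])
# top bar: corners of the top face (crop coordinates /5)
q5=lambda l:np.array(l,float)/5+[80,225]-.4
C=at_z(T,q5([[440,275],[470,283],[580,58],[541,42]]),.094); print(C)
for k in(150,160,165,170,185):
  m=((hs[...,1]>k)&(hs[...,0]<25)&(hs[...,2]>90)).astype(np.uint8); b=np.zeros_like(m); b[232:292,162:212]=1; m&=b
  n,l,st,_=cv2.connectedComponentsWithStats(m); i=1+np.argmax(st[1:,4]); print(k,st[i])
  if st[i,4]<900: print(fit(box(-.048,.054,-.009,.009,.078,.094),[(T,l==i)],[.552,.288,-.4]))
E
python3 m2.py
```

```text
[[ 0.649  -0.2559  0.106 ]
 [ 0.6333 -0.4269  0.106 ]
 [ 0.4823 -0.4129  0.106 ]
 [ 0.4983 -0.2404  0.106 ]] [ 0.5657 -0.3341  0.106 ]
len 0.1717277735264245 0.1517265899663114
bar [[ 0.5271 -0.2868  0.138 ]
 [ 0.519  -0.3763  0.138 ]] [ 0.523  -0.3315  0.138 ] 0.08985409572307576 yaws [np.float64(-5.237210809626475), np.float64(-5.303582853821354), np.float64(-5.187205782742069)]
[array([ 15, 174, 233], dtype=uint8), array([ 15, 172, 233], dtype=uint8), array([ 16, 169, 238], dtype=uint8), array([ 14, 178, 168], dtype=uint8), array([ 14, 155, 219], dtype=uint8), array([ 14, 157, 216], dtype=uint8), array([ 15, 157, 214], dtype=uint8)]
[[0.5115 0.3131 0.094 ]
 [0.5082 0.301  0.094 ]
 [0.5992 0.2597 0.094 ]
 [0.6058 0.2758 0.094 ]]
150 [168 232  44  50 599]
(array([ 0.5585,  0.2887, -0.4135]), np.float64(0.3754158641218701))
160 [168 232  37  50 453]
(array([ 0.5567,  0.2875, -0.3967]), np.float64(0.2523865708462941))
165 [168 232  32  50 425]
(array([ 0.5565,  0.2884, -0.4206]), np.float64(0.26199099989024255))
170 [168 232  30  49 308]
(array([ 0.557 ,  0.2899, -0.4198]), np.float64(0.45576199955762))Traceback (most recent call last):
  File "m2.py", line 13, in <module>
    n,l,st,_=cv2.connectedComponentsWithStats(m); i=1+np.argmax(st[1:,4]); print(k,st[i])
                                                      ~~~~~~~~~^^^^^^^^^^
    return _wrapfunc(a, 'argmax', axis=axis, out=out, **kwds)
    return bound(*args, **kwds)
ValueError: attempt to get argmax of an empty sequence
```

```bash
cat > go.py <<'E'
import sys
from h import *
from scipy.spatial.transform import Rotation as Rn
np.set_printoptions(precision=4,suppress=True)
# yaw: scoop-like frame (x axis heading); tool down with tool x along +-heading
def down(yaw,tilt=0,flip=0):
    # tool z down, tool x along heading, tool y = z cross x ; tilt lowers the -x end
    R=Rn.from_euler("z",yaw,degrees=True)*Rn.from_euler("y",-tilt,degrees=True)*Rn.from_euler("x",180,degrees=True)
    return R*Rn.from_euler("z",180,degrees=True) if flip else R
def report(pos,R):
    s=status.read_state(); C=Rn.from_rotvec(s["tcp_rot"]); d=np.array(pos)-s["tool_pos"]
    print("t",s["time"],"pos",np.array(s["tool_pos"]),"q",np.array(s["q"]),"F",np.array(s["wrist_force"]),"w",s["width"],s["grip_force"])
    print("toolx",C.as_matrix()[:,0],"tooly",C.as_matrix()[:,1])
    print("shift now-frame",C.inv().apply(d)," turn",(C.inv()*R).as_rotvec(degrees=True)," shift target-frame",R.inv().apply(d))
if __name__=="__main__":
    a=[float(v) for v in sys.argv[1:]]
    report(a[:3],down(a[3],a[4] if len(a)>4 else 0,a[5] if len(a)>5 else 0))
E
python3 go.py .5545 .288 .17 -23.2; python3 go.py .5545 .288 .17 -23.2 0 1
```

```text
t 1.5 pos [ 0.2199 -0.6382  0.2313] q [-1.2759  0.2639  1.604  -0.      1.2737 -0.0369] F [ 0.6715 -0.7161 -0.1357] w 0.9998878230075817 0.0
toolx [ 0.9455  0.3257 -0.    ] tooly [ 0.3257 -0.9455 -0.    ]
shift now-frame [ 0.6181 -0.7666  0.0613]  turn [-0.001   0.001  42.2108]  shift target-frame [-0.0573 -0.9831  0.0613]
t 1.5 pos [ 0.2199 -0.6382  0.2313] q [-1.2759  0.2639  1.604  -0.      1.2737 -0.0369] F [ 0.6715 -0.7161 -0.1357] w 0.9998878230075817 0.0
toolx [ 0.9455  0.3257 -0.    ] tooly [ 0.3257 -0.9455 -0.    ]
shift now-frame [ 0.6181 -0.7666  0.0613]  turn [  -0.0013   -0.0012 -137.7892]  shift target-frame [0.0573 0.9831 0.0613]
```

>>> drive_tool(
  rows=[
    [0, 0, 0, 0.0257, -0.0319, 0, 1],
    [0, 0, 0, 0.0257, -0.0319, 0, 1],
    [0, 0, 0, 0.0257, -0.0319, 0, 1],
    [0, 0, 0, 0.0257, -0.0319, 0, 1],
    [0, 0, 0, 0.0257, -0.0319, 0, 1],
    [0, 0, 0, 0.0257, -0.0319, 0, 1],
    [0, 0, 0, 0.0257, -0.0319, 0, 1],
    [0, 0, 0, 0.0257, -0.0319, 0, 1],
  ],
)

```text
time: 2.17
tool_pos: [0.3314, -0.3281, 0.2315]
tcp_rot: [3.098, 0.518, 0.001]
wrist_force: [1.1, 1.3, 0.2]
width: 1.001
grip_force: 0.0
```

>>> drive_tool(
  rows=[
    [0, 0, 0, 0.0257, -0.0319, 0, 1],
    [0, 0, 0, 0.0257, -0.0319, 0, 1],
    [0, 0, 0, 0.0257, -0.0319, 0, 1],
    [0, 0, 0, 0.0257, -0.0319, 0, 1],
    [0, 0, 0, 0.0257, -0.0319, 0, 1],
    [0, 0, 0, 0.0257, -0.0319, 0, 1],
    [0, 0, 0, 0.0257, -0.0319, 0, 1],
    [0, 0, 0, 0.0257, -0.0319, 0, 1],
  ],
)

```text
time: 2.83
tool_pos: [0.4427, -0.0196, 0.2318]
tcp_rot: [3.098, 0.519, 0.002]
wrist_force: [-0.1, -0.9, -0.2]
width: 1.006
grip_force: 0.0
```

>>> drive_tool(
  rows=[
    [0, 0, 0, 0.0257, -0.0319, 0, 1],
    [0, 0, 0, 0.0257, -0.0319, 0, 1],
    [0, 0, 0, 0.0257, -0.0319, 0, 1],
    [0, 0, 0, 0.0257, -0.0319, 0, 1],
    [0, 0, 0, 0.0257, -0.0319, 0, 1],
    [0, 0, 0, 0.0257, -0.0319, 0, 1],
    [0, 0, 0, 0.0257, -0.0319, 0, 1],
    [0, 0, 0, 0.0257, -0.0319, 0, 1],
  ],
)

```text
time: 3.5
tool_pos: [0.554, 0.2888, 0.2314]
tcp_rot: [3.098, 0.52, 0.001]
wrist_force: [0.3, -0.3, -0.2]
width: 1.0
grip_force: 0.0
```

>>> drive_tool(
  rows=[
    [0, 0, -6.9, 0, 0, 0, 1],
    [0, 0, -6.9, 0, 0, 0, 1],
    [0, 0, -6.9, 0, 0, 0, 1],
    [0, 0, -6.9, 0, 0, 0, 1],
    [0, 0, -6.9, 0, 0, 0, 1],
    [0, 0, -6.9, 0, 0, 0, 1],
    [0, 0, -6.9, 0, 0, 0, 1],
    [0, 0, -6.9, 0, 0, 0, 1],
  ],
)

```text
time: 4.17
tool_pos: [0.5536, 0.2866, 0.2313]
tcp_rot: [2.5, 1.903, 0.0]
wrist_force: [0.4, -0.4, 0.8]
width: 0.995
grip_force: 0.0
```

>>> drive_tool(
  rows=[
    [0, 0, -6.9, 0, 0, 0, 1],
    [0, 0, -6.9, 0, 0, 0, 1],
    [0, 0, -6.9, 0, 0, 0, 1],
    [0, 0, -6.9, 0, 0, 0, 1],
    [0, 0, -6.9, 0, 0, 0, 1],
    [0, 0, -6.9, 0, 0, 0, 1],
    [0, 0, -6.9, 0, 0, 0, 1],
    [0, 0, -6.9, 0, 0, 0, 1],
  ],
)

```text
time: 4.83
tool_pos: [0.5536, 0.2866, 0.2313]
tcp_rot: [1.334, 2.844, 0.0]
wrist_force: [0.6, -0.7, -0.3]
width: 0.997
grip_force: 0.0
```

>>> drive_tool(
  rows=[
    [0, 0, -6.9, 0, 0, 0, 1],
    [0, 0, -6.9, 0, 0, 0, 1],
    [0, 0, -6.9, 0, 0, 0, 1],
    [0, 0, -6.9, 0, 0, 0, 1],
    [0, 0, 0, 0, 0, 0, 1],
  ],
)

```text
time: 5.25
tool_pos: [0.5536, 0.2866, 0.2313]
tcp_rot: [0.621, 3.079, 0.0]
wrist_force: [0.4, -0.5, 0.0]
width: 0.998
grip_force: 0.0
```

```bash
python3 go.py .5545 .288 .069 -23.2 0 1
```

```text
t 5.25 pos [0.5536 0.2866 0.2313] q [ 0.4377  0.1673  1.7201  0.      1.2541 -0.7348] F [ 0.3773 -0.5113  0.025 ] w 0.9975020252175838 0.0
toolx [-0.9217  0.3878 -0.    ] tooly [0.3878 0.9217 0.0001]
shift now-frame [-0.0002  0.0016  0.1623]  turn [0.0041 0.0023 0.38  ]  shift target-frame [-0.0002  0.0016  0.1623]
```

>>> drive_tool(
  rows=[
    [0, 0, 0, 0, 0.0016, 0.03, 0.7],
    [0, 0, 0, 0, 0, 0.035, 0.6],
    [0, 0, 0, 0, 0, 0.035, 0.6],
    [0, 0, 0, 0, 0, 0.03, 0.6],
    [0, 0, 0, 0, 0, 0.02, 0.6],
    [0, 0, 0, 0, 0, 0.012, 0.6],
    [0, 0, 0, 0, 0, 0, 0.6],
  ],
)

```text
time: 5.83
tool_pos: [0.5519, 0.2869, 0.0658]
tcp_rot: [-0.628, -3.073, 0.006]
wrist_force: [-0.2, -0.4, -1.2]
width: 0.6
grip_force: 0.0
```

>>> drive_tool(
  rows=[
    [0, 0, 0, 0, 0, 0, 0.3],
    [0, 0, 0, 0, 0, 0, 0.15],
    [0, 0, 0, 0, 0, 0, 0],
    [0, 0, 0, 0, 0, 0, 0],
    [0, 0, 0, 0, 0, 0, 0],
    [0, 0, 0, 0, 0, 0, 0],
  ],
  force=70,
)

```text
time: 6.33
tool_pos: [0.5559, 0.2886, 0.0718]
tcp_rot: [0.626, 3.075, 0.004]
wrist_force: [-0.8, -2.0, 6.3]
width: 0.194
grip_force: 69.3
```

```bash
python3 go.py .5545 .288 .069 -23.2 0 1; python3 - <<'E'
from fit import *
T=read_camera("top");S=read_camera("side")
cv2.imwrite("pics/gr.png",np.hstack([cv2.resize(T["color"][215:305,140:230],(400,400)),cv2.resize(S["color"][310:410,270:370],(400,400))])[:,:,::-1])
E
```

```text
t 6.3333 pos [0.5559 0.2886 0.0718] q [ 0.4392  0.3119  1.8562 -0.0003  0.9695 -0.7299] F [-0.8131 -1.9932  6.3186] w 0.19380735691537515 69.33807849884033
toolx [-0.9205  0.3908 -0.0029] tooly [0.3908 0.9205 0.0029]
shift now-frame [ 0.0011 -0.0012  0.0028]  turn [0.1645 0.1632 0.1962]  shift target-frame [ 0.0011 -0.0011  0.0028]
```

View pics/gr.png

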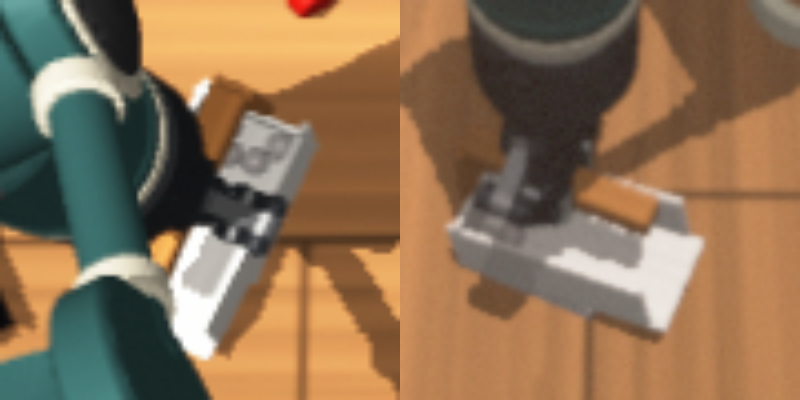

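The grip is centred on the bar and the balls are still at the back. I'll lift next.

>>> drive_tool(
  rows=[
    [0, 0, 0, 0, 0, -0.005, 0],
    [0, 0, 0, 0, 0, -0.015, 0],
    [0, 0, 0, 0, 0, -0.03, 0],
    [0, 0, 0, 0, 0, -0.035, 0],
    [0, 0, 0, 0, 0, -0.035, 0],
    [0, 0, 0, 0, 0, -0.035, 0],
    [0, 0, 0, 0, 0, -0.025, 0],
    [0, 0, 0, 0, 0, -0.01, 0],
  ],
)

```text
time: 7.1
tool_pos: [0.5562, 0.2891, 0.2651]
tcp_rot: [0.625, 3.072, 0.008]
wrist_force: [0.5, 0.7, -1.3]
width: 0.195
grip_force: 68.6
```

```bash
python3 go.py .631 .0405 .26 3.6 0 1
```

```text
t 7.1 pos [0.5562 0.2891 0.2651] q [ 0.4395  0.1494  1.6784  0.0002  1.3055 -0.7301] F [ 0.5331  0.6861 -1.2641] w 0.19508596490458627 68.62000823020935
toolx [-0.9205  0.3906 -0.0053] tooly [0.3906 0.9206 0.0063]
shift now-frame [-0.166  -0.1997  0.0047]  turn [  0.2816   0.3831 -26.5905]  shift target-frame [-0.0591 -0.2528  0.0051]
```

>>> drive_tool(
  rows=[
    [0, 0, -2.6, 0, 0, 0, 0],
    [0, 0, -5, 0, 0, 0, 0],
    [0, 0, -6, 0, 0, 0, 0],
    [0, 0, -6, 0, 0, 0, 0],
    [0, 0, -5, 0, 0, 0, 0],
    [0, 0, -2, 0, 0, 0, 0],
  ],
)

```text
time: 7.6
tool_pos: [0.5533, 0.2877, 0.2573]
tcp_rot: [0.105, -3.137, 0.002]
wrist_force: [1.0, 1.1, -1.6]
width: 0.194
grip_force: 68.6
```

>>> drive_tool(
  rows=[
    [0, 0, 0, -0.002, -0.008, 0, 0],
    [0, 0, 0, -0.004, -0.015, 0, 0],
    [0, 0, 0, -0.0044, -0.019, 0, 0],
    [0, 0, 0, -0.0044, -0.019, 0, 0],
    [0, 0, 0, -0.0044, -0.019, 0, 0],
    [0, 0, 0, -0.0044, -0.019, 0, 0],
    [0, 0, 0, -0.0044, -0.019, 0, 0],
    [0, 0, 0, -0.0044, -0.019, 0, 0],
  ],
)

```text
time: 8.27
tool_pos: [0.5952, 0.1508, 0.2585]
tcp_rot: [0.096, -3.139, 0.001]
wrist_force: [-0.7, 0.2, -1.4]
width: 0.197
grip_force: 68.5
```

>>> drive_tool(
  rows=[
    [0, 0, 0, -0.0044, -0.019, 0, 0],
    [0, 0, 0, -0.0044, -0.019, 0, 0],
    [0, 0, 0, -0.0044, -0.019, 0, 0],
    [0, 0, 0, -0.0044, -0.019, 0, 0],
    [0, 0, 0, -0.0044, -0.019, 0, 0],
    [0, 0, 0, -0.004, -0.015, 0, 0],
    [0, 0, 0, -0.002, -0.007, 0, 0],
    [0, 0, 0, 0, 0, 0, 0],
  ],
)

```text
time: 8.93
tool_pos: [0.6308, 0.0361, 0.2588]
tcp_rot: [0.094, -3.14, 0.001]
wrist_force: [-0.2, 0.3, -3.0]
width: 0.196
grip_force: 68.6
```

```bash
python3 go.py .631 .0405 .212 3.6 0 1; python3 - <<'E'
from fit import *
T=read_camera("top");S=read_camera("side")
for c in(T,S): print(project(c,[[.631,.0405,.276],[.566,.0364,.218],[.536,.0345,.157]]))
cv2.imwrite("pics/over.png",np.hstack([cv2.resize(T["color"][190:310,240:360],(400,400)),cv2.resize(S["color"][190:310,250:370],(400,400))])[:,:,::-1])
E
```

```text
t 8.9333 pos [0.6308 0.0361 0.2588] q [ 0.018   0.1679  1.6687 -0.0006  1.3056 -1.6126] F [-0.2127  0.3274 -3.0061] w 0.19580706130480527 68.55931162834167
toolx [-0.9982 -0.06    0.0006] tooly [-0.06    0.9982 -0.0005]
shift now-frame [-0.0005  0.0044  0.0468]  turn [-0.0291 -0.0327 -0.1622]  shift target-frame [-0.0005  0.0044  0.0468]
[[304.2503 199.0424]
 [306.5226 242.948 ]
 [307.249  263.5251]]
[[273.3188 199.3354]
 [305.7342 218.204 ]
 [319.7571 236.9596]]
```

View pics/over.png

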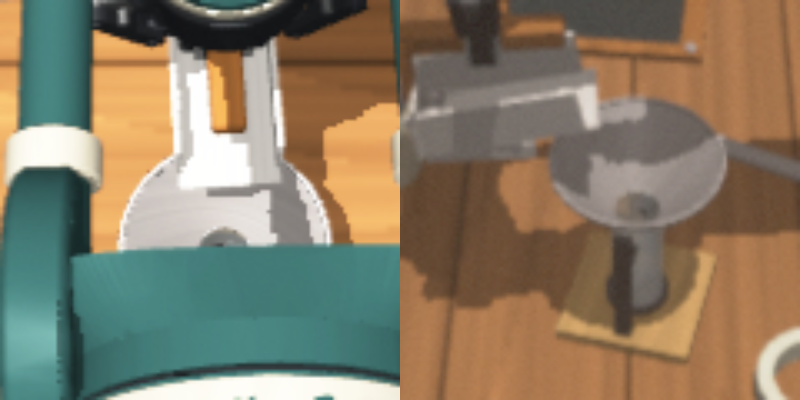

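>>> drive_tool(
  rows=[
    [0, 0, 0, -0.001, 0.002, 0.006, 0],
    [0, 0, 0, -0.001, 0.002, 0.012, 0],
    [0, 0, 0, -0.001, 0, 0.013, 0],
    [0, 0, 0, 0, 0, 0.01, 0],
    [0, 0, 0, 0, 0, 0.005, 0],
    [0, 0, 0, 0, 0, 0, 0],
  ],
)

```text
time: 9.53
tool_pos: [0.6319, 0.0429, 0.2104]
tcp_rot: [0.1, -3.136, -0.0]
wrist_force: [0.8, -0.4, -1.6]
width: 0.193
grip_force: 68.6
```

>>> drive_tool(
  rows=[
    [0, -1, 0, 0.0007, 0, -0.0011, 0],
    [0, -1, 0, 0.0007, 0, -0.0011, 0],
    [0, -1, 0, 0.0007, 0, -0.0011, 0],
    [0, -1, 0, 0.0007, 0, -0.0011, 0],
    [0, -1, 0, 0.0007, 0, -0.0011, 0],
    [0, -1, 0, 0.0007, 0, -0.0011, 0],
    [0, -1, 0, 0.0007, 0, -0.0011, 0],
    [0, -0.6, 0, 0.0004, 0, -0.0007, 0],
  ],
)

```text
time: 10.2
tool_pos: [0.6271, 0.0421, 0.2218]
tcp_rot: [-0.095, 3.006, 0.006]
wrist_force: [-0.1, -0.3, -2.2]
width: 0.196
grip_force: 68.6
```

>>> drive_tool(
  rows=[
    [0, -0.5, 0, 0.00035, 0, -0.0006, 0],
    [0, -0.5, 0, 0.00035, 0, -0.0006, 0],
    [0, -0.5, 0, 0.00035, 0, -0.0006, 0],
    [0, -0.5, 0, 0.00035, 0, -0.0006, 0],
    [0, -0.5, 0, 0.00035, 0, -0.0006, 0],
    [0, -0.5, 0, 0.00035, 0, -0.0006, 0],
    [0, -0.5, 0, 0.00035, 0, -0.0006, 0],
    [0, -0.5, 0, 0.00035, 0, -0.0006, 0],
  ],
)

```text
time: 10.87
tool_pos: [0.6239, 0.0419, 0.2256]
tcp_rot: [-0.093, 2.937, 0.009]
wrist_force: [0.8, -0.1, -2.2]
width: 0.194
grip_force: 68.6
```

>>> drive_tool(
  rows=[
    [0, -0.5, 0, 0.00035, 0, -0.0006, 0],
    [0, -0.5, 0, 0.00035, 0, -0.0006, 0],
    [0, -0.5, 0, 0.00035, 0, -0.0006, 0],
    [0, -0.5, 0, 0.00035, 0, -0.0006, 0],
    [0, -0.5, 0, 0.00035, 0, -0.0006, 0],
    [0, -0.5, 0, 0.00035, 0, -0.0006, 0],
    [0, -0.5, 0, 0.00035, 0, -0.0006, 0],
    [0, -0.5, 0, 0.00035, 0, -0.0006, 0],
  ],
)

```text
time: 11.53
tool_pos: [0.6201, 0.0417, 0.2297]
tcp_rot: [-0.09, 2.867, 0.012]
wrist_force: [-0.4, 0.5, -1.8]
width: 0.193
grip_force: 68.6
```

>>> drive_tool(
  rows=[
    [0, -0.5, 0, 0.00035, 0, -0.0006, 0],
    [0, -0.5, 0, 0.00035, 0, -0.0006, 0],
    [0, -0.5, 0, 0.00035, 0, -0.0006, 0],
    [0, -0.5, 0, 0.00035, 0, -0.0006, 0],
    [0, -0.5, 0, 0.00035, 0, -0.0006, 0],
    [0, -0.5, 0, 0.00035, 0, -0.0006, 0],
    [0, -0.5, 0, 0.00035, 0, -0.0006, 0],
    [0, -0.5, 0, 0.00035, 0, -0.0006, 0],
  ],
)

```text
time: 12.2
tool_pos: [0.616, 0.0415, 0.2334]
tcp_rot: [-0.088, 2.797, 0.015]
wrist_force: [-1.0, -0.0, -2.3]
width: 0.195
grip_force: 68.6
```

>>> drive_tool(
  rows=[
    [0, -2, 0, 0.0014, 0, -0.0022, 0],
    [0, -2, 0, 0.0014, 0, -0.0022, 0],
    [0, -2, 0, 0.0014, 0, -0.0022, 0],
    [0, -2, 0, 0.0014, 0, -0.0022, 0],
    [0, -2, 0, 0.0014, 0, -0.0022, 0],
    [0, -2, 0, 0.0014, 0, -0.0022, 0],
    [0, -2, 0, 0.0014, 0, -0.0022, 0],
    [0, -2, 0, 0.0014, 0, -0.0022, 0],
  ],
)

```text
time: 12.87
tool_pos: [0.5981, 0.0403, 0.2445]
tcp_rot: [-0.079, 2.517, 0.025]
wrist_force: [0.4, -0.0, -1.6]
width: 0.196
grip_force: 68.7
```

>>> drive_tool(
  rows=[
    [0, -1, 0, 0.0007, 0, -0.0011, 0],
    [0, -1, 0, 0.0007, 0, -0.0011, 0],
    [0, 0, 0, 0, 0, 0, 0],
    [0, 0, 0, 0, 0, 0, 0],
    [0, 0, 0, 0, 0, 0, 0],
    [0, 0, 0, 0, 0, 0, 0],
  ],
)

```text
time: 13.37
tool_pos: [0.5964, 0.0402, 0.2455]
tcp_rot: [-0.078, 2.484, 0.027]
wrist_force: [0.1, -1.1, -1.6]
width: 0.195
grip_force: 68.7
```

```bash
python3 go.py .631 .0405 .212 3.6 0 1; python3 - <<'E'
from fit import *
T=read_camera("top");S=read_camera("side")
cv2.imwrite("pics/pour.png",np.hstack([cv2.resize(T["color"][190:310,240:360],(400,400)),cv2.resize(S["color"][190:310,250:370],(400,400))])[:,:,::-1])
E
```

```text
t 13.3667 pos [0.5964 0.0402 0.2455] q [ 0.005  -0.2668  2.2433  0.0725  0.5104 -1.68  ] F [ 0.0606 -1.0695 -1.6095] w 0.1952550301329911 68.67321252822876
toolx [-0.7905 -0.0499 -0.6105] tooly [-0.063  0.998 -0.   ]
shift now-frame [-0.0069 -0.0019  0.0476]  turn [ 0.0024 37.6225  0.0105]  shift target-frame [-0.0345 -0.0019  0.0335]
```

View pics/pour.png

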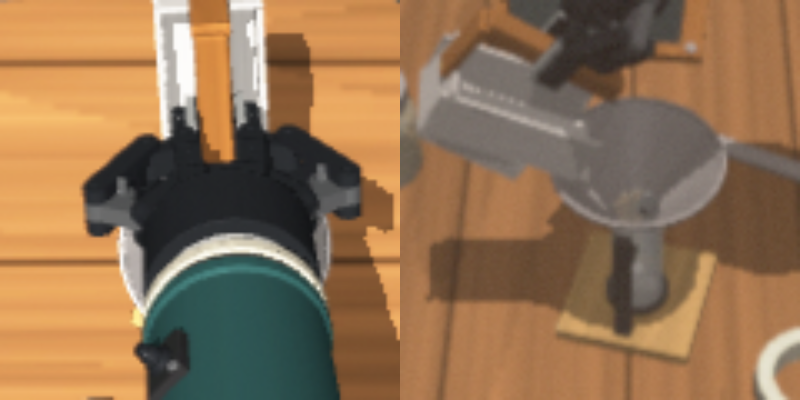

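>>> drive_tool(
  rows=[
    [0, 0, 0, -0.012, 0, -0.016, 0],
    [0, 6.3, 0, -0.004, 0, 0.0073, 0],
    [0, 6.3, 0, -0.004, 0, 0.0073, 0],
    [0, 6.3, 0, -0.004, 0, 0.0073, 0],
    [0, 6.3, 0, -0.004, 0, 0.0073, 0],
    [0, 6.3, 0, -0.004, 0, 0.0073, 0],
    [0, 6.1, 0, -0.004, 0, 0.0073, 0],
    [0, 0, 0, 0, 0, -0.03, 0],
  ],
)

```text
time: 14.13
tool_pos: [0.633, 0.0425, 0.2474]
tcp_rot: [0.098, -3.112, 0.0]
wrist_force: [-1.6, -0.5, -5.5]
width: 0.193
grip_force: 68.5
```

```bash
python3 go.py .556 .2886 .26 -23 0 1; python3 - <<'E'
from fit import *
S=read_camera("side")
x=[cv2.resize(S["color"][210:310,280:360],(400,500),interpolation=cv2.INTER_CUBIC)]
T=read_camera("top"); x.append(cv2.resize(T["color"][190:290,260:340],(400,500),interpolation=cv2.INTER_CUBIC))
cv2.imwrite("pics/tube.png",np.hstack(x)[:,:,::-1])
E
```

```text
t 14.1333 pos [0.633  0.0425 0.2474] q [ 0.0279  0.1968  1.6562 -0.0002  1.3163 -1.6058] F [-1.5848 -0.5441 -5.5085] w 0.19315326777384362 68.52613806724548
toolx [-0.9976 -0.0629  0.0276] tooly [-0.0629  0.998   0.0008]
shift now-frame [ 0.0617  0.2504 -0.0107]  turn [-0.322  -1.5662 26.6049]  shift target-frame [ 0.167   0.1964 -0.0126]
```

View pics/tube.png

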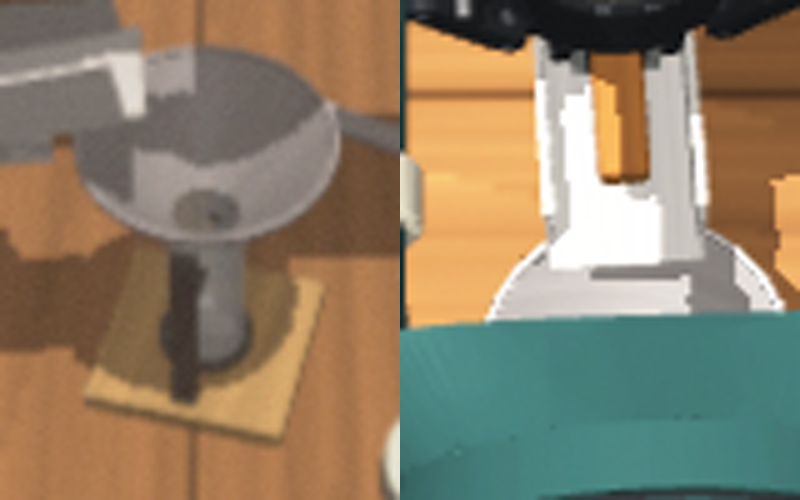

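>>> drive_tool(
  rows=[
    [0, 0, 0, 0.0077, 0.0313, -0.0015, 0],
    [0, 0, 0, 0.0077, 0.0313, -0.0015, 0],
    [0, 0, 0, 0.0077, 0.0313, -0.0015, 0],
    [0, 0, 0, 0.0077, 0.0313, -0.0015, 0],
    [0, 0, 0, 0.0077, 0.0313, -0.0015, 0],
    [0, 0, 0, 0.0077, 0.0313, -0.0015, 0],
    [0, 0, 0, 0.0077, 0.0313, -0.0015, 0],
    [0, 0, 0, 0.0077, 0.0313, -0.0015, 0],
  ],
)

```text
time: 14.9
tool_pos: [0.5554, 0.29, 0.2782]
tcp_rot: [-0.099, 3.135, 0.004]
wrist_force: [0.9, -0.5, -1.2]
width: 0.19
grip_force: 68.7
```

>>> drive_tool(
  rows=[
    [0, 0, 6.7, 0, 0, 0, 0],
    [0, 0, 6.7, 0, 0, 0, 0],
    [0, 0, 6.7, 0, 0, 0, 0],
    [0, 0, 6.7, 0, 0, 0, 0],
    [0, 0, 0, 0, 0, 0, 0],
    [0, 0, 0, 0, 0, 0, 0],
  ],
)

```text
time: 15.4
tool_pos: [0.556, 0.2886, 0.2775]
tcp_rot: [0.626, 3.076, 0.004]
wrist_force: [0.1, 0.6, -1.7]
width: 0.193
grip_force: 68.9
```

```bash
python3 go.py .556 .2886 .0718 -23 0 1; python3 - <<'E'
from fit import *
import pickle; T0,S0=pickle.load(open("ts.pkl","rb"))
S=read_camera("side");T=read_camera("top")
x=[cv2.resize(c["color"][r[0]:r[0]+80,r[1]:r[1]+54],(200,300),interpolation=cv2.INTER_CUBIC) for c,r in((S0,(220,295)),(S,(220,295)),(T0,(225,280)),(T,(225,280)))]
im=np.hstack(x); b=cv2.resize(S["color"][250:400,250:400],(300,300)); b2=cv2.resize(T["color"][200:300,140:240],(300,300))
im=np.vstack([im,cv2.copyMakeBorder(np.hstack([b,b2]),0,0,0,200,0)])
cv2.imwrite("pics/cmp.png",im[:,:,::-1])
E
```

```text
t 15.4 pos [0.556  0.2886 0.2775] q [ 0.439   0.1455  1.6603  0.      1.3319 -0.7304] F [ 0.1287  0.6058 -1.7479] w 0.19293460168539403 68.90390753746033
toolx [-0.9205  0.3907 -0.0026] tooly [0.3907 0.9205 0.0029]
shift now-frame [ 0.0005 -0.0005  0.2057]  turn [0.1658 0.1471 0.0018]  shift target-frame [-0.      0.0001  0.2057]
```

View pics/cmp.png

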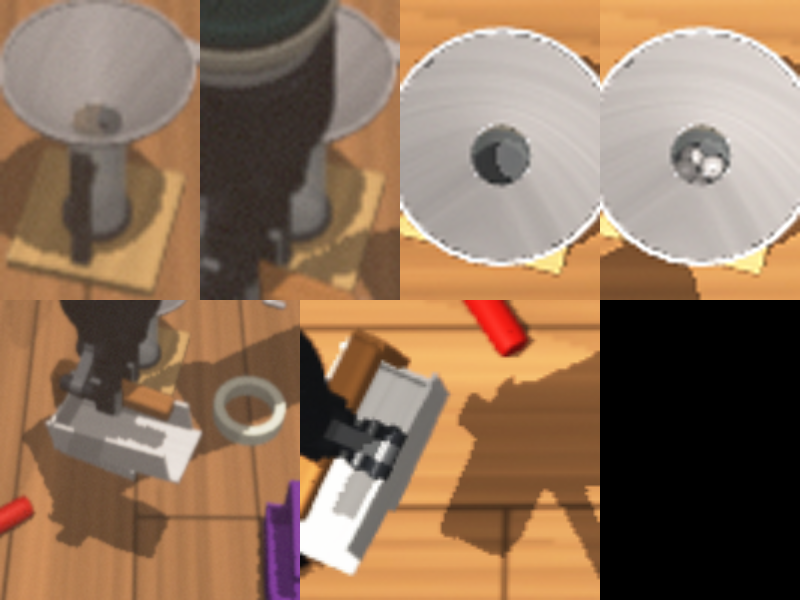

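The balls are at the tube's bottom, the scoop's back is empty and the funnel is clear. I'll set the scoop down.

>>> drive_tool(
  rows=[
    [0, 0, 0, 0, 0, 0.03, 0],
    [0, 0, 0, 0, 0, 0.035, 0],
    [0, 0, 0, 0, 0, 0.035, 0],
    [0, 0, 0, 0, 0, 0.035, 0],
    [0, 0, 0, 0, 0, 0.03, 0],
    [0, 0, 0, 0, 0, 0.02, 0],
    [0, 0, 0, 0, 0, 0.012, 0],
    [0, 0, 0, 0, 0, 0.003, 0],
  ],
)

```text
time: 16.17
tool_pos: [0.5544, 0.2876, 0.0731]
tcp_rot: [-0.629, -3.074, 0.004]
wrist_force: [-0.4, -0.4, -2.5]
width: 0.195
grip_force: 68.9
```

>>> drive_tool(
  rows=[
    [0, 0, 0, 0, 0, 0.0015, 0],
    [0, 0, 0, 0, 0, 0.0015, 0],
    [0, 0, 0, 0, 0, 0.001, 0],
    [0, 0, 0, 0, 0, 0, 0],
  ],
)

```text
time: 16.5
tool_pos: [0.5574, 0.2891, 0.0736]
tcp_rot: [0.631, 3.075, 0.003]
wrist_force: [0.4, -1.0, -1.6]
width: 0.196
grip_force: 68.9
```

>>> drive_tool(
  rows=[
    [0, 0, 0, 0, 0, 0.001, 0],
    [0, 0, 0, 0, 0, 0.001, 0],
    [0, 0, 0, 0, 0, 0, 0],
  ],
)

```text
time: 16.75
tool_pos: [0.5571, 0.289, 0.0719]
tcp_rot: [0.631, 3.076, 0.002]
wrist_force: [-1.0, -0.0, 5.3]
width: 0.198
grip_force: 69.8
```

>>> drive_tool(
  rows=[
    [0, 0, 0, 0, 0, 0.001, 0],
    [0, 0, 0, 0, 0, 0, 0],
  ],
)

```text
time: 16.92
tool_pos: [0.5572, 0.289, 0.0719]
tcp_rot: [0.631, 3.076, 0.002]
wrist_force: [-3.3, -2.7, 9.8]
width: 0.195
grip_force: 70.5
```

>>> drive_tool(
  rows=[
    [0, 0, 0, 0, 0, -0.001, 0.3],
    [0, 0, 0, 0, 0, 0, 0.45],
    [0, 0, 0, 0, 0, 0, 0.6],
    [0, 0, 0, 0, 0, 0, 0.6],
    [0, 0, 0, 0, 0, -0.005, 0.6],
    [0, 0, 0, 0, 0, -0.02, 0.6],
    [0, 0, 0, 0, 0, -0.035, 0.6],
    [0, 0, 0, 0, 0, -0.04, 0.6],
  ],
)

```text
time: 17.58
tool_pos: [0.5539, 0.2875, 0.1679]
tcp_rot: [-0.63, -3.072, 0.006]
wrist_force: [1.1, 0.6, -0.4]
width: 0.599
grip_force: 0.0
```

>>> drive_tool(
  rows=[
    [0, 0, 0, 0, 0, -0.04, 0.6],
    [0, 0, 0, 0, 0, -0.04, 0.6],
    [0, 0, 0, 0, 0, -0.01, 0.6],
    [0, 0, 0, 0, 0, 0, 0.6],
  ],
)

```text
time: 17.92
tool_pos: [0.559, 0.2899, 0.2664]
tcp_rot: [0.63, 3.069, 0.01]
wrist_force: [0.4, 0.3, 0.3]
width: 0.598
grip_force: 0.0
```

```bash
python3 go.py .523 -.3315 .24 84.8 0 0;python3 go.py .523 -.3315 .24 84.8 0 1; 
```

```text
t 17.9167 pos [0.559  0.2899 0.2664] q [ 0.4389  0.1526  1.6725  0.      1.3058 -0.7272] F [0.3596 0.2902 0.3433] w 0.5978886663409296 0.0
toolx [-0.9192  0.3938 -0.007 ] tooly [0.3937 0.9192 0.008 ]
shift now-frame [-0.2115 -0.5856  0.0232]  turn [ 0.6471  0.0618 72.0101]  shift target-frame [-0.6221  0.0205  0.0264]
t 17.9167 pos [0.559  0.2899 0.2664] q [ 0.4389  0.1526  1.6725  0.      1.3058 -0.7272] F [0.3596 0.2902 0.3433] w 0.5978886663409296 0.0
toolx [-0.9192  0.3938 -0.007 ] tooly [0.3937 0.9192 0.008 ]
shift now-frame [-0.2115 -0.5856  0.0232]  turn [  -0.0673    0.7052 -107.9881]  shift target-frame [ 0.6221 -0.0205  0.0264]
```

>>> drive_tool(
  rows=[
    [0, 0, 0, -0.0141, -0.039, 0, 0.6],
    [0, 0, 0, -0.0141, -0.039, 0, 0.6],
    [0, 0, 0, -0.0141, -0.039, 0, 0.6],
    [0, 0, 0, -0.0141, -0.039, 0, 0.6],
    [0, 0, 0, -0.0141, -0.039, 0, 0.6],
    [0, 0, 0, -0.0141, -0.039, 0, 0.6],
    [0, 0, 0, -0.0141, -0.039, 0, 0.6],
    [0, 0, 0, -0.0141, -0.039, 0, 0.6],
  ],
)

```text
time: 18.58
tool_pos: [0.5353, -0.0443, 0.2576]
tcp_rot: [-0.63, -3.074, 0.0]
wrist_force: [1.2, -0.2, -0.0]
width: 0.599
grip_force: 0.0
```

>>> drive_tool(
  rows=[
    [0, 0, 0, -0.0141, -0.039, 0, 0.6],
    [0, 0, 0, -0.0141, -0.039, 0, 0.6],
    [0, 0, 0, -0.0141, -0.039, 0, 0.6],
    [0, 0, 0, -0.0141, -0.039, 0, 0.6],
    [0, 0, 0, -0.0141, -0.039, 0, 0.6],
    [0, 0, 0, -0.0141, -0.039, 0, 0.6],
    [0, 0, 0, -0.0141, -0.039, 0, 0.6],
  ],
)

```text
time: 19.17
tool_pos: [0.5187, -0.3338, 0.2574]
tcp_rot: [-0.631, -3.074, -0.002]
wrist_force: [0.5, 0.1, -1.5]
width: 0.601
grip_force: 0.0
```

>>> drive_tool(
  rows=[
    [0, 0, 6.6, 0, 0, 0, 0.6],
    [0, 0, 6.6, 0, 0, 0, 0.6],
    [0, 0, 6.6, 0, 0, 0, 0.6],
    [0, 0, 6.6, 0, 0, 0, 0.6],
    [0, 0, 6.6, 0, 0, 0, 0.6],
    [0, 0, 6.6, 0, 0, 0, 0.6],
    [0, 0, 6.6, 0, 0, 0, 0.6],
  ],
)

```text
time: 19.75
tool_pos: [0.5192, -0.3318, 0.2571]
tcp_rot: [-1.793, -2.574, -0.0]
wrist_force: [-0.1, 0.2, -0.8]
width: 0.601
grip_force: 0.0
```

>>> drive_tool(
  rows=[
    [0, 0, 6.6, 0, 0, 0, 0.6],
    [0, 0, 6.6, 0, 0, 0, 0.6],
    [0, 0, 6.6, 0, 0, 0, 0.6],
    [0, 0, 6, 0, 0, 0, 0.6],
    [0, 0, 0, 0, 0, 0, 0.6],
    [0, 0, 0, 0, 0, 0, 0.6],
  ],
)

```text
time: 20.25
tool_pos: [0.5195, -0.3319, 0.2579]
tcp_rot: [-2.314, -2.12, 0.001]
wrist_force: [-0.8, -0.0, 0.3]
width: 0.596
grip_force: 0.0
```

```bash
python3 go.py .523 -.3315 .118 84.8 0 0; cat >chk.py <<'E'
from fit import *
import pickle; T0,S0=pickle.load(open("ts.pkl","rb"))
T=read_camera("top");S=read_camera("side")
for n in("scoop","tin","lid","tape_roll","wrench","spray_can","screw_jar","offcut","screwdriver"):
    for k,c in(("top",T),("side",S)): print(n,k,[(round(m["score"],2),np.round(m["bbox"]).tolist()) for m in masks_of(c,n)[:2]])
E
python3 chk.py | grep -E "scoop|wrench"
```

```text
t 20.25 pos [ 0.5195 -0.3319  0.2579] q [-0.609   0.1409  1.7012 -0.      1.3025 -0.5213] F [-0.8049 -0.0184  0.2906] w 0.5964098700550055 0.0
toolx [0.0875 0.9962 0.0015] tooly [ 0.9962 -0.0875 -0.0026]
shift now-frame [0.0005 0.0038 0.1399]  turn [-0.151  -0.0854  0.1782]  shift target-frame [0.0008 0.0035 0.1399]
scoop top [(0.97, [89.0, 241.0, 142.0, 300.0]), (0.86, [159.0, 233.0, 210.0, 293.0])]
scoop side [(0.93, [283.0, 339.0, 346.0, 397.0]), (0.84, [282.0, 414.0, 351.0, 473.0])]
wrench top [(0.65, [349.0, 284.0, 390.0, 363.0])]
wrench side [(0.68, [346.0, 230.0, 396.0, 257.0]), (0.68, [279.0, 137.0, 336.0, 178.0])]
```

>>> drive_tool(
  rows=[
    [0, 0, 0, 0, 0.0036, 0.025, 0.6],
    [0, 0, 0, 0, 0, 0.035, 0.55],
    [0, 0, 0, 0, 0, 0.03, 0.5],
    [0, 0, 0, 0, 0, 0.025, 0.5],
    [0, 0, 0, 0, 0, 0.015, 0.5],
    [0, 0, 0, 0, 0, 0.009, 0.5],
    [0, 0, 0, 0, 0, 0, 0.5],
  ],
)

```text
time: 21.83
tool_pos: [0.5223, -0.3317, 0.1181]
tcp_rot: [-2.316, -2.115, 0.002]
wrist_force: [-0.6, 0.5, -0.3]
width: 0.502
grip_force: 0.0
```

>>> drive_tool(
  rows=[
    [0, 0, 0, 0, 0, 0, 0.25],
    [0, 0, 0, 0, 0, 0, 0.15],
    [0, 0, 0, 0, 0, 0, 0],
    [0, 0, 0, 0, 0, 0, 0],
    [0, 0, 0, 0, 0, 0, 0],
    [0, 0, 0, 0, 0, 0, 0],
  ],
  force=90,
)

```text
time: 22.33
tool_pos: [0.5223, -0.3333, 0.123]
tcp_rot: [-2.319, -2.118, 0.004]
wrist_force: [-7.9, 0.2, 5.3]
width: 0.102
grip_force: 87.9
```

```bash
python3 go.py .523 -.3315 .118 84.8 0 0
```

```text
t 22.3333 pos [ 0.5223 -0.3333  0.123 ] q [-0.607   0.2488  1.8315 -0.0024  1.0629 -0.5154] F [-7.9272  0.1931  5.276 ] w 0.1021596440922835 87.94898271560669
toolx [ 0.0903  0.9959 -0.001 ] tooly [ 0.9959 -0.0903 -0.0024]
shift now-frame [0.0018 0.0005 0.005 ]  turn [-0.1402  0.06    0.0215]  shift target-frame [0.0018 0.0005 0.005 ]
```

>>> drive_tool(
  rows=[
    [0.3, 0, 0, 0, 0, -0.001, 0],
    [0.3, 0, 0, 0, 0, -0.001, 0],
    [0.3, 0, 0, 0, 0, -0.001, 0],
    [0.3, 0, 0, 0, 0, -0.001, 0],
  ],
)

```text
time: 22.67
tool_pos: [0.5224, -0.3333, 0.1242]
tcp_rot: [-2.307, -2.107, 0.026]
wrist_force: [-2.6, -4.2, -11.3]
width: 0.105
grip_force: 87.7
```

>>> drive_tool(
  rows=[
    [0.4, 0, 0, 0, 0, -0.001, 0],
    [0.4, 0, 0, 0, 0, -0.001, 0],
    [0.4, 0, 0, 0, 0, -0.001, 0],
    [0.4, 0, 0, 0, 0, -0.001, 0],
  ],
)

```text
time: 23.0
tool_pos: [0.5223, -0.3332, 0.1252]
tcp_rot: [-2.291, -2.092, 0.055]
wrist_force: [-0.1, -6.8, -20.6]
width: 0.104
grip_force: 87.7
```

>>> drive_tool(
  rows=[
    [0.4, 0, 0, 0, 0, -0.001, 0],
    [0.4, 0, 0, 0, 0, -0.001, 0],
    [0.4, 0, 0, 0, 0, -0.001, 0],
    [0, 0, 0, 0, 0, 0, 0],
  ],
)

```text
time: 23.33
tool_pos: [0.525, -0.3335, 0.1332]
tcp_rot: [-2.282, -2.084, 0.073]
wrist_force: [-1.3, -1.8, -2.3]
width: 0.1
grip_force: 89.8
```

>>> drive_tool(
  rows=[
    [1, 0, 0, 0, 0.0004, -0.0021, 0],
    [1, 0, 0, 0, 0.0004, -0.0021, 0],
    [1, 0, 0, 0, 0.0004, -0.0021, 0],
    [1, 0, 0, 0, 0.0004, -0.0021, 0],
    [1, 0, 0, 0, 0.0004, -0.0021, 0],
    [1, 0, 0, 0, 0.0004, -0.0021, 0],
    [1, 0, 0, 0, 0.0004, -0.0021, 0],
    [0, 0, 0, 0, 0, 0, 0],
  ],
)

```text
time: 24.0
tool_pos: [0.5298, -0.334, 0.1468]
tcp_rot: [-2.211, -2.02, 0.197]
wrist_force: [0.5, -5.1, -5.2]
width: 0.1
grip_force: 89.5
```

>>> drive_tool(
  rows=[
    [1, 0, 0, 0, 0.0004, -0.0021, 0],
    [1, 0, 0, 0, 0.0004, -0.0021, 0],
    [1, 0, 0, 0, 0.0004, -0.0021, 0],
    [1, 0, 0, 0, 0.0004, -0.0021, 0],
    [1, 0, 0, 0, 0.0004, -0.0021, 0],
    [1, 0, 0, 0, 0.0004, -0.0021, 0],
    [1, 0, 0, 0, 0.0004, -0.0021, 0],
    [0, 0, 0, 0, 0, 0, 0],
  ],
)

```text
time: 24.67
tool_pos: [0.5362, -0.3346, 0.1597]
tcp_rot: [-2.137, -1.953, 0.31]
wrist_force: [1.4, -5.2, -6.7]
width: 0.102
grip_force: 89.5
```

>>> drive_tool(
  rows=[
    [0, 0, 0, 0, 0, 0, 0],
    [0, 0, 0, 0, 0, 0, 0],
    [0, 0, 0, 0, 0, 0, 0],
    [0, 0, 0, 0, 0, 0, 0],
    [0, 0, 0, 0, 0, 0, 0],
    [0, 0, 0, 0, 0, 0, 0],
  ],
)

```text
time: 25.17
tool_pos: [0.5361, -0.3346, 0.1595]
tcp_rot: [-2.139, -1.954, 0.309]
wrist_force: [2.4, -5.9, -6.6]
width: 0.104
grip_force: 89.5
```

```bash
python3 chk.py; python3 - <<'E'
from h import *
from scipy.spatial.transform import Rotation as Rn
s=status.read_state(); C=Rn.from_rotvec(s["tcp_rot"]).as_matrix(); print(np.degrees(np.arccos(-C[2,2])),s["tool_pos"],s["joint_vel"],s["wrist_force"])
p=np.array(s["tool_pos"])-.0135*C[:,2]; print("bar",p)
T=read_camera("top");S=read_camera("side")
cv2.imwrite("pics/lid.png",np.hstack([cv2.resize(T["color"][190:310,410:530],(400,400)),cv2.resize(S["color"][120:220,260:360],(400,400))])[:,:,::-1])
E
```

```text
scoop top [(0.94, [90.0, 242.0, 141.0, 300.0]), (0.7, [140.0, 328.0, 206.0, 361.0])]
scoop side [(0.88, [285.0, 415.0, 352.0, 472.0]), (0.78, [380.0, 342.0, 415.0, 414.0])]
tin top [(0.6, [422.0, 206.0, 538.0, 301.0])]
tin side [(0.94, [280.0, 125.0, 347.0, 212.0]), (0.38, [360.0, 293.0, 394.0, 322.0])]
lid top [(0.55, [447.0, 210.0, 538.0, 286.0])]
lid side []
tape_roll top [(0.58, [248.0, 310.0, 284.0, 352.0]), (0.55, [350.0, 152.0, 388.0, 190.0])]
tape_roll side [(0.65, [357.0, 292.0, 392.0, 323.0])]
wrench top [(0.92, [350.0, 284.0, 395.0, 364.0])]
wrench side [(0.7, [283.0, 128.0, 341.0, 176.0]), (0.59, [285.0, 341.0, 342.0, 396.0])]
spray_can top [(0.86, [218.0, 143.0, 255.0, 188.0])]
spray_can side [(0.89, [204.0, 282.0, 243.0, 340.0])]
screw_jar top [(0.66, [346.0, 151.0, 388.0, 194.0])]
screw_jar side [(0.59, [230.0, 209.0, 254.0, 250.0])]
offcut top [(0.91, [283.0, 148.0, 330.0, 183.0]), (0.4, [251.0, 309.0, 286.0, 351.0])]
offcut side [(0.66, [212.0, 258.0, 239.0, 295.0])]
screwdriver top [(0.88, [168.0, 146.0, 215.0, 215.0])]
screwdriver side [(0.61, [181.0, 344.0, 267.0, 403.0])]
17.85801651975821 [ 0.53613199 -0.33459271  0.15950112] [-0.00109321  0.00023283 -0.00194195 -0.00106552 -0.00069134 -0.00172563] [ 2.54024888 -5.67101944 -7.59324723]
bar [ 0.5402569  -0.3349447   0.17235068]
```

View pics/lid.png

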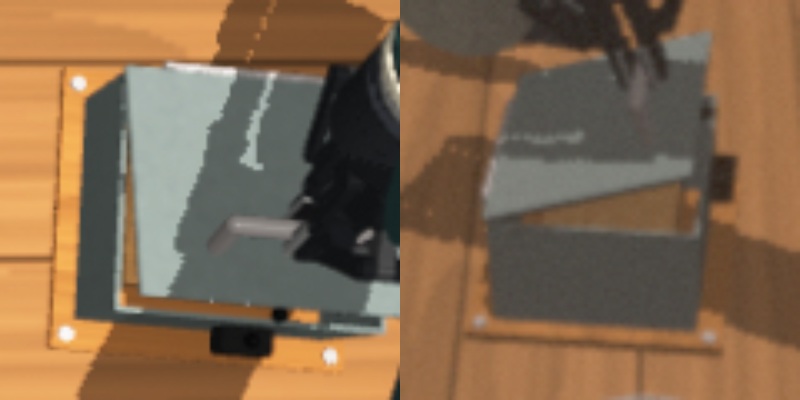

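The picture shows the lid held open by its bar at about 0.32 rad, still. Nothing else was touched, so I'll hand in.

```bash
python3 -c "
from workcell import workorder
print(workorder.finish_job())"
```

```text
the job is handed in; nothing more can be done
None
```

I handed the job in (no verdict came back): the balls were tipped into the tube, though only about three of the four could be made out in the picture; the emptied scoop stands released where it was, and the gripper holds the tin lid still by its bar at about 0.32 rad, roughly 5 cm open.

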